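Snap the extension arm into its socket

ROBOT

A 6-joint arm with a two-finger parallel gripper is mounted at the origin on the work surface; the furniture and walls round the work are solid. World frame = base frame: x ahead of the robot, y to its left, z up, the work surface at z = 0. Lengths are in mm, angles in rad, forces in N, time in s.
With the tool pointing down it reaches from about 350 to 875 mm from the base axis. Payload 4.2 kg.
Tool frame: the origin (TCP) lies midway between the tips of the shut fingers; the grasp point (between the pads) lies 19 mm behind it (tcp_to_grasp is the distance from the TCP to the grasp point, in mm); z points along the fingers, y is the line along which they close (so a half turn about z gives the same grasp; the last joint's range is limited). The gripper opens to 85 mm and grips with 20 to 120 N. Pads are 22 mm wide; open, the fingers measure 114 mm over their backs; the gripper's body (76 mm by 85 mm) begins 54 mm behind the grasp point. The pads swing forward as they close: fully open they stand 13 mm farther back than shut.
Start: joints at [-1.002, 0.385, 0.008, 0, -1.194, -0.259], TCP at [190.558, -595.22, 231.312] pointing down, gripper open.
Joint ranges: [-3.14, 3.14], [-1.21, 2.06], [-1.07, 1.41], [-3.16, 2.05], [-2.99, -0.16], [-3.1, 3.1]. Speed limits (rad/s): [2.79, 2.79, 3.14, 3.14, 3.14, 3.14].

INTERFACE

Orientations are given as a unit quaternion [x, y, z, w].
In Python, from bench import read_state, get_image, job_done, tcp_to_grasp gives the robot as it stands.
- The arm moves only by the tool jog_arm, never from a script. Its argument "plan" is a list of rows, each a list of 3 entries, a list of its own where there are three numbers: the finger opening in mm, from 0 to 85.4, then the shift along the tool's x, y, z as a fraction of full scale, then the turn, a rotation vector about the tool's x, y, z as a fraction of full scale. A call has 1 to 10 rows; each row is the pose to reach, as a shift and turn from the pose commanded when the call began, along the tool's axes at that moment; what a row does not reach only later rows make up. Full scale, the value 1, is 0.1 m for a shift and 60 degrees for a turn. A row lasts 1/8 s, in which the tool goes at most 62.5 mm and 10.7 degrees, less where a joint would pass 70% of its speed; a pose out of reach is approached as far as the arm can. A call with a number of a shift or a turn outside -1 to 1 is refused whole. A call with a gripper value outside its range is refused whole. The fingers move at their own pace and stop on an object; the grip force is fixed at half the most. Time passes only in rows, so rows that repeat a pose let the fingers close. It gives the time, the measured TCP pose, the force, the opening and the grip force at its end, in the units of the state.
- read_state(): the state, without advancing time (a new reading comes with each control period).
- get_image(name): name is "scene" or "side" or "wrist"; returns a dict with "img" (420x560x3 uint8, red, green, blue), "range_z" (420x560 float32, mm along the optical axis (not along the pixel's ray), 0 where there is no reading), "intrinsics" (3x3 intrinsics, pixels), "extrinsics" (4x4, takes a point from camera to world coordinates); the wrist camera has in their place "tool_from_camera" (4x4, takes a point from camera to tool coordinates, whose origin is the TCP and whose axes are the flange's). Camera axes: x right, y down, z forward; pixel columns grow to the right and rows downward; lengths in mm; the calibration is good to about 2 mm. The wrist camera is an equidistant fisheye: a pixel r from the principal point sees the ray r / f radians off the axis. A picture is of the moment at which its call begins: read the wrist's pose just before it.
- job_done(): hands the job in; it is judged then, once.
The state is a dict: "clock": time; "joints": joint angles; "joint_vel": joint speeds; "joint_efforts": joint torques, N m; "position": TCP position; "ee_rot": TCP orientation; "contact_force": force on the tool from outside, world axes, zero at the start; "wrist_torque": the same for the moment, N m; "gripper_width": finger opening in mm; "grasp_force": force on a finger pad.
Only numpy, scipy, OpenCV 4.12 (cv2) and the standard library are available. Lean on these libraries where they do the work, as an engineer would, in place of code of your own. Each camera call takes 0.05 s, during which the arm holds its last target. There are 200 camera calls.

TASK

Take the square aluminium extension arm from its wooden cradle, squeeze its two side spring buttons flush and slide it nose first into the mouth of the fixed socket, so that the mouth holds the buttons down. Then push it on gently, by feel, never so hard that the socket's holder slips along its foot, until both buttons pop out through the side windows of the socket and it is locked, and let go. Leave the other things on the table where they lie.

Things in the scene. Friction and masses are not known exactly. Their poses are not given: they have to be found in the camera images.
- extension_centre (a point): Centre of the loose extension arm: a square pale aluminium tube 26 x 26 mm, 180 mm long, about 0.15 kg, lying level in a wooden cradle, its centre 50 mm above the table. x axis along the tube to the nose, y to its left, z up. The nose is the black tapered end (x = 78 to 90 mm, narrowing to 18 mm); the tail has a blunt black cap.
- cradle: Fixed wooden cradle, origin on the table under its middle, x axis as the arm's. Its base is 140 x 60 x 6 mm; two saddles, 8 mm thick and 40 mm wide, carry the arm at x = -50 and +60 mm and reach no higher than 44 mm above the table, 6 mm below the arm's centre line.
- button_left (a joint): Oblong steel spring button on the arm's left (+y) side, at mid height, 8 mm high, from x = 34 to 70 mm. In m: 0 = out (5.5 mm proud), 0.0055 = flush; stays level wherever pressed. Spring 1 N out, 2.5 N flush. Square ends: standing out, it cannot enter the socket. Held down by the bore it reads about 0.0045; popped out through the window, 0 again.
- button_right (a joint): The same button on the right (-y) side. Pinching both at their rear ends, half on the buttons and half on the tube behind, presses both flush and grips the tube, leaving their front ends free to go into the mouth; once the mouth holds them down, the arm stays there and can be let go and taken by its tail.
- socket_mouth (a point): Centre of the mouth of the fixed socket, 90 mm above the table. x axis into the socket along the bore, y left, z up. Bore 28.5 mm square, open over 120 mm deep; a collar 38.5 mm square outside and 32 mm long, then a tube 35 mm square whose two sides each have a window, 39 mm long and 14 mm high, for the buttons. Sliding under the springs takes 4 to 9 N.
- holder (a joint): The socket's holder stands in a guide on its foot and is held only by friction: pushed along the bore with more than about 15 N it slips. In m: 0 at the start, grows in the direction of insertion. A tongue 16 mm wide, 1.5 mm below the bore's floor, juts out 70 mm before the mouth and carries the arm from below.
- foot: Fixed steel foot of the holder, 180 x 70 mm; origin on the table under the mouth, axes as at the mouth. The socket's tube is clamped in the collar at a depth that differs from start to start: the windows' near edge lies anywhere from 33 to 63 mm behind the mouth, their far edge 39 mm further; that edge stops the popped-out buttons hard.
- screwdriver: Bystander: red-handled screwdriver, 194 mm, lying on the table.
- offcut: Bystander: brown profile offcut, 22 x 120 x 13 mm, lying on the table between cradle and socket.
- corner_key: Bystander: grey L-shaped corner key, 42 x 42 x 9 mm, lying on the table between cradle and socket.
There are look-alikes about, which are no part of the job. Of the things that look like the part that bears extension_centre, the larger one is meant.

How it is judged:
By the outcome, as a careful person would: the job done as asked, in the order asked, and still so for the second after the job is handed in, with the robot touching nothing.
It also fails if it takes over 54 s, if anything falls off the work surface, if the arm or the gripper's body presses on something with over 40 N, if the wrist force passes 120 N, or if a joint passes its speed limit or range.

## Working session

There is one attempt and no reset: what is moved stays moved. The work goes in short steps, Python scripts to look and compute and a tool call to move; the robot and the scene stay as the last step left them, time stands still between calls to the robot, and variables do not carry over. Pictures are saved under pics/ and viewed, at most 13 in all, crops included, and the job is handed in when it is done.

Besides the shell and the picture viewer there is one more tool, called after ">>>" by a JSON object that holds its "method" and its "body". jog_arm: Moves the arm, as the interface text tells. Its arguments: {"type":"object","properties":{"plan":{"type":"array"}},"required":["plan"]}

```bash
mkdir -p pics; ls; python3 - <<'E'
from bench import *
import cv2,numpy as np
s=read_state();print(s)
for n in("scene","side"):
    d=get_image(n);np.savez(n+"0.npz",**d);cv2.imwrite(f"pics/{n}0.png",d["img"][:,:,::-1]);print(n,d["intrinsics"],d["extrinsics"])
E
```

```text
pics
{'clock': 0.0, 'joints': array([-1.00240181e+00,  3.85563448e-01,  6.61427253e-03, -4.99207376e-04,
       -1.19400691e+00, -2.58601027e-01]), 'joint_vel': array([ 0.00030882, -0.00019916,  0.00065171, -0.00144989, -0.00051952,
       -0.00179208]), 'joint_efforts': array([-6.90831669e-06, -3.92286158e+01,  1.88395482e+01,  4.18580979e+00,
       -4.74885106e-03, -2.51515911e-05]), 'position': array([ 190.37539252, -594.67921937,  230.21287817]), 'ee_rot': array([-1.54186999e-01,  9.88041067e-01,  1.08208578e-03, -2.21468320e-04]), 'contact_force': array([-0.66117918,  0.04455218,  0.10603657]), 'wrist_torque': array([-0.00107489, -0.03476244, -0.01224706]), 'grasp_force': 0.0, 'gripper_width': 85.29317815737099}
scene [[536.5698445    0.         266.10789072]
 [  0.         536.5698445  210.64186832]
 [  0.           0.           1.        ]] [[-7.18539832e-01 -5.42818589e-01  4.34797067e-01 -1.97354440e+02]
 [-6.95482816e-01  5.58975633e-01 -4.51497391e-01  4.79201627e+02]
 [ 2.04021013e-03 -6.26812748e-01 -7.79167258e-01  1.17683223e+03]
 [ 0.00000000e+00  0.00000000e+00  0.00000000e+00  1.00000000e+00]]
side [[422.97685526   0.         279.83644482]
 [  0.         422.97685526 207.85687563]
 [  0.           0.           1.        ]] [[-9.30655588e-01 -2.14877577e-01  2.96155033e-01  1.30291366e+02]
 [-3.65893236e-01  5.49902173e-01 -7.50819379e-01  5.74759447e+02]
 [-1.52204753e-03 -8.07115374e-01 -5.90391782e-01  6.67215423e+02]
 [ 0.00000000e+00  0.00000000e+00  0.00000000e+00  1.00000000e+00]]
```

View pics/scene0.png

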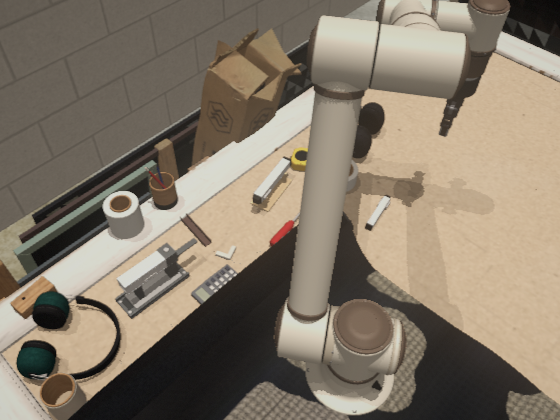

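View pics/side0.png

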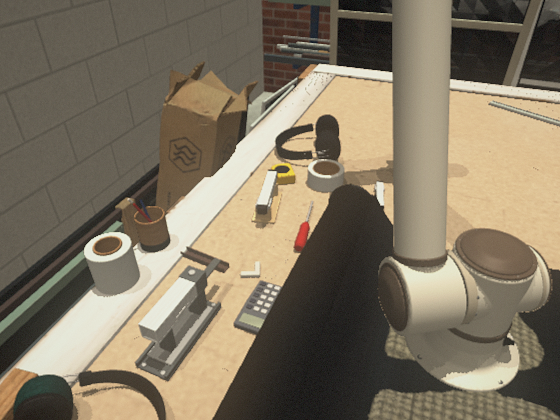

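The scene image shows the extension in its cradle at about (272,180). The socket is at (150,270) with its tongue toward (190,245). The smaller look-alike is at (378,212). Next I'll measure with depth and zoom in.

```bash
cat > h.py <<'E'
import numpy as np,cv2
from scipy.spatial.transform import Rotation as R
def cloud(d):
    z=d["range_z"].astype(float);v,u=np.mgrid[:420,:560];K=d["intrinsics"]
    p=np.stack([(u-K[0,2])/K[0,0]*z,(v-K[1,2])/K[1,1]*z,z],-1)
    E=d["extrinsics"];w=p@E[:3,:3].T+E[:3,3];w[z<=0]=np.nan;return w
def ray(d,u,v,h):
    K=d["intrinsics"];E=d["extrinsics"]
    r=E[:3,:3]@np.array([(u-K[0,2])/K[0,0],(v-K[1,2])/K[1,1],1.]);return E[:3,3]+r*(h-E[2,3])/r[2]
E
python3 - <<'E'
from h import *
for n,bx in(("scene",((225,140,320,225),(100,220,215,320))),("side",((235,155,300,235),(120,230,245,380)))):
    d=dict(np.load(n+"0.npz"));w=cloud(d)
    ims=[]
    for i,(a,b,c,e) in enumerate(bx):
        W=w[b:e,a:c].reshape(-1,3);col=d["img"][b:e,a:c].reshape(-1,3).astype(int)
        lo,hi=((57,70),(101,114))[i]
        m=(W[:,2]>lo)&(W[:,2]<hi)
        P=W[m];r=cv2.minAreaRect(P[:,:2].astype(np.float32));print(n,i,m.sum(),np.median(P[:,2]),np.round(r[0],1),np.round(r[1],1),r[2])
        ims.append(cv2.resize(d["img"][b:e,a:c,::-1],(400,500),interpolation=cv2.INTER_CUBIC))
        print("table",np.nanmedian(W[np.abs(W[:,2])<12][:,2]))
    cv2.imwrite(f"pics/{n}crop.png",np.hstack(ims))
a,b=[cv2.imread(f"pics/{n}crop.png") for n in("scene","side")]
cv2.imwrite("pics/c.png",cv2.resize(np.vstack([a,b]),(640,600)) if 0 else np.hstack([cv2.resize(a,(400,300)),cv2.resize(b,(400,300))]))
cv2.imwrite("pics/scenecrop.png",a)
E
```

```text
scene 0 435 60.89307528184236 [ 496.5 -265.6] [ 30.1 182.5] 13.3250150680542
table -0.7806427190714658
scene 1 1002 107.25943937528757 [389.7 179.2] [147.6 240.6] 86.45687103271484
table 0.1766461347490349
side 0 421 64.02047942693264 [ 498.2 -266. ] [ 27.3 182.4] 12.994693756103516
table 1.2985067955660838
side 1 1539 108.46560095453219 [489.7 171.8] [134.  407.7] 45.76463317871094
table 1.3003227840912928
```

View pics/scenecrop.png

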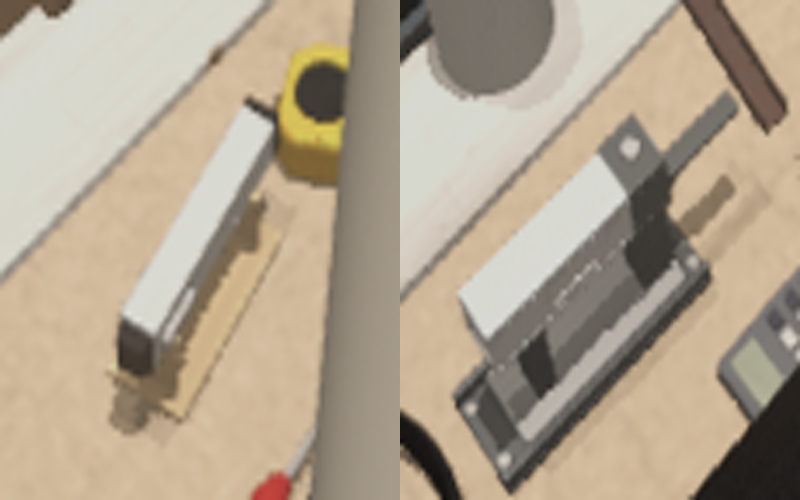

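The nose, with its button, faces the lower left at scene crop (140,340), which is world +y toward the socket. The collar's mouth is at crop (650,165), and its bore also runs roughly toward +y. Next I'll isolate the socket.

```bash
python3 - <<'E'
from h import *
for n,seed in(("scene",(143,270)),("side",(170,310))):
    d=dict(np.load(n+"0.npz"));w=cloud(d)
    print(n,w[seed[1],seed[0]])
    m=((w[:,:,2]>101)&(w[:,:,2]<116)).astype(np.uint8)
    _,l=cv2.connectedComponents(m,connectivity=4)
    s=l==l[seed[1],seed[0]];P=w[s];r=cv2.minAreaRect(P[:,:2].astype(np.float32));print(s.sum(),np.median(P[:,2]),np.round(r[0],1),np.round(r[1],1),r[2],np.round(cv2.boxPoints(r),0).tolist())
    c=P[:,:2]-P[:,:2].mean(0);u=np.linalg.svd(c,full_matrices=False)[2][0];u*=np.sign(u[1]);nn=np.array([-u[1],u[0]])
    print("axis",u,np.degrees(np.arctan2(u[1],u[0])))
    o=P[:,:2].mean(0);t=c@u;q=c@nn
    for a in np.arange(-90,90,12):
        k=(t>a)&(t<=a+12)
        if k.sum()>3:print(int(a),k.sum(),np.round([q[k].min(),q[k].max(),P[k,2].mean()],1))
    print("o",o,"near end",t.min(),t.max(),"mouth",o+u*t.min())
    # tongue: points z~ 70-78 before mouth
    D=w-np.append(o,0);T=D[...,:2]@u;Q=D[...,:2]@nn
    k=(T<t.min()-5)&(T>t.min()-85)&(abs(Q)<25)&(w[...,2]>60)&(w[...,2]<90)
    if k.any():print("tongue",k.sum(),T[k].min()-t.min(),T[k].max()-t.min(),np.median(Q[k]),Q[k].min(),Q[k].max(),np.median(w[k][:,2]));L=np.polyfit(T[k],Q[k],1);print(L)
    # ext axis
    k=(w[...,2]>56)&(w[...,2]<70)&(np.hypot(w[...,0]-497,w[...,1]+266)<105);P=w[k];o=P[:,:2].mean(0);c=P[:,:2]-o;u=np.linalg.svd(c,full_matrices=False)[2][0];u*=np.sign(u[1]);t=c@u;q=c@[-u[1],u[0]];print("ext",o,np.degrees(np.arctan2(u[1],u[0])),t.min(),t.max(),q.min(),q.max(),"ctr",o+u*(t.min()+t.max())/2+np.array([-u[1],u[0]])*(q.min()+q.max())/2)
E
```

```text
scene [484.21647689 188.5739776  104.4980635 ]
855 106.67598331848444 [488. 173.] [147.9  42.2] 87.40553283691406 [[464.0, 100.0], [506.0, 98.0], [512.0, 246.0], [470.0, 248.0]]
axis [0.05583054 0.99844026] 86.79948169333859
-78 48 [-20.7  18.5 107.9]
-66 68 [-20.8  20.3 108.7]
-54 77 [-21.6  19.  107.9]
-42 67 [-19.   20.7 106.2]
-30 68 [-19.   18.9 106.3]
-18 69 [-20.6  16.5 107. ]
-6 62 [-19.5  18.2 106.2]
6 70 [-18.7  18.3 105.4]
18 66 [-19.1  18.4 106.5]
30 69 [-19.1  17.8 106.4]
42 72 [-20.6  17.8 105.8]
54 69 [-19.3  17.9 106.9]
66 50 [-19.1  17.2 106.4]
o [487.99709017 172.99569127] near end -73.78914919032903 73.90776635583748 mouth [483.87740234  99.32163403]
tongue 140 -69.91480692703516 -7.707273631939316 -1.17375452632771 -13.751772992255049 7.1466270577089 72.19039411295466
[0.03165107 1.77780743]
ext [ 496.73579396 -264.72206411] 102.96014597810773 -91.99038059655341 90.48706988408858 -15.205038835673715 18.778561430313896 ctr [ 495.16312427 -265.85529478]
side [476.80747657 201.80222544 107.50471039]
1516 108.46652575705849 [489.  172.5] [148.4  40.5] 87.4886703491211
[... 188 characters left out ...]
109. ]
-42 106 [-20.6  16.  107.9]
-30 113 [-20.4  15.8 107.9]
-18 117 [-19.5  16.2 108. ]
-6 116 [-19.8  16.3 108. ]
6 123 [-19.6  15.9 108. ]
18 132 [-18.9  16.4 108. ]
30 129 [-20.5  17.1 107.8]
42 138 [-18.7  16.3 108. ]
54 144 [-19.5  16.5 108. ]
66 54 [-19.5  16.2 107.1]
o [487.91165261 177.21771031] near end -78.88170639607041 69.64254692149319 mouth [483.62242733  98.45270443]
tongue 147 -70.32497212785619 -15.395052708731441 -0.9065989726226217 -12.017679657022414 5.864539525888228 74.98229691578729
[0.0699403  6.96878637]
ext [ 495.76140024 -256.73120903] 103.07636146656776 -100.7560580333764 81.61028431174778 -18.966472587278837 16.190976289306168 ctr [ 499.27902367 -265.74188787]
```

Measurements agree with the given sizes:

| Item | Position (mm) | Axis |
|---|---|---|
| Extension centre | (497, -266, 50) | 103° |
| Socket mouth | (485, 99, 90) | 87° |

I'll start moving toward the grasp, with tool x pointing to the tail.

```bash
cat >> h.py <<'E'
def go(x,y,z,yaw):
    "shift/turn (full-scale units) from here to world pose, tool down, tool x at yaw deg"
    from bench import read_state
    s=read_state();M=R.from_quat(s["ee_rot"]);c,n=np.cos(np.radians(yaw)),np.sin(np.radians(yaw))
    T=R.from_matrix(np.array([[c,n,0],[n,-c,0],[0,0,-1]]).astype(float))
    a=M.as_matrix()[:,0]
    print("pos",s["position"].round(1),"yaw",round(np.degrees(np.arctan2(a[1],a[0])),2),"F",s["contact_force"].round(1),"w",round(s["gripper_width"],1),"t",s["clock"])
    print("shift",(M.inv().apply(np.array([x,y,z])-s["position"])/100).round(3),"turn",(np.degrees((M.inv()*T).as_rotvec())/60).round(3))
E
echo ok
```

```text
ok
```

>>> {"method": "jog_arm", "body": {"plan": [[85, [-0.5, 0.3, 0], [0, 0, -0.17]], [85, [-1, 0.64, 0], [0, 0, -0.35]], [85, [-1, 0.64, 0], [0, 0, -0.52]], [85, [-1, 0.64, 0], [0, 0, -0.7]], [85, [-1, 0.64, 0], [0, 0, -0.87]], [85, [-1, 0.64, 0], [0, 0, -1]]]}}

```text
clock: 0.85
position: [266.2, -503.4, 230.8]
ee_rot: [-0.63, 0.777, 0.001, 0.0]
contact_force: [0.4, 0.5, 0.1]
gripper_width: 84.8
grasp_force: 0.0
```

```bash
python3 -c "
from h import *;go(489.4,-232.7,230,283)"
```

```text
pos [ 266.2 -503.4  230.8] yaw -101.97 F [0.4 0.5 0.1] w 84.8 t 0.85
shift [-3.111 -1.622  0.009] turn [ 0.001  0.001 -0.416]
```

>>> {"method": "jog_arm", "body": {"plan": [[85, [-0.55, -0.3, 0], [0, 0, -0.17]], [85, [-1, -0.6, 0], [0, 0, -0.34]], [85, [-1, -0.6, 0], [0, 0, -0.416]], [85, [-1, -0.6, 0], [0, 0, -0.416]]]}}

```text
clock: 1.35
position: [346.4, -418.2, 231.0]
ee_rot: [0.781, -0.624, -0.0, -0.0]
contact_force: [0.2, -0.5, 0.3]
gripper_width: 85.0
grasp_force: 0.0
```

```bash
python3 -c "
from h import *;go(489.4,-232.7,230,283)"
```

```text
pos [ 346.4 -418.2  231. ] yaw -77.28 F [ 0.2 -0.5  0.3] w 85.0 t 1.35
shift [-1.494 -1.803  0.01 ] turn [ 0.     0.001 -0.005]
```

>>> {"method": "jog_arm", "body": {"plan": [[85, [-0.4, -0.45, 0], [0, 0, 0]], [85, [-0.8, -0.95, 0], [0, 0, 0]], [85, [-0.8, -0.95, 0], [0, 0, 0]]]}}

```text
clock: 1.72
position: [422.7, -317.9, 231.1]
ee_rot: [0.782, -0.624, -0.0, -0.0]
contact_force: [0.2, 0.1, -1.0]
gripper_width: 84.6
grasp_force: 0.0
```

>>> {"method": "jog_arm", "body": {"plan": [[85, [-0.4, -0.45, 0], [0, 0, 0]], [85, [-0.69, -0.85, 0.3], [0, 0, 0]], [85, [-0.69, -0.85, 0.3], [0, 0, 0]], [85, [-0.69, -0.85, 0.3], [0, 0, 0]]]}}

```text
clock: 2.22
position: [488.5, -234.8, 201.2]
ee_rot: [0.781, -0.625, -0.0, 0.0]
contact_force: [-0.8, 0.0, -0.4]
gripper_width: 85.2
grasp_force: 0.0
```

```bash
python3 - <<'E'
from h import *
from bench import *
go(489.4,-232.7,200,283)
s=read_state();d=get_image("wrist");d["pos"]=s["position"];d["q"]=s["ee_rot"];np.savez("w1.npz",**d)
print(d["intrinsics"],d["tool_from_camera"]);cv2.imwrite("pics/w1.png",d["img"][:,:,::-1])
E
```

```text
pos [ 488.5 -234.8  201.2] yaw -77.38 F [-0.8  0.  -0.4] w 85.2 t 2.225
shift [-0.018 -0.014  0.012] turn [ 0.001 -0.    -0.006]
[[325.1922621    0.         281.56795167]
 [  0.         325.1922621  207.44308457]
 [  0.           0.           1.        ]] [[-5.41152226e-04 -9.62584893e-01 -2.70979762e-01  6.86167393e+01]
 [ 9.99999853e-01 -5.27085914e-04 -1.24685360e-04 -2.29394891e-01]
 [-2.28093714e-05 -2.70979790e-01  9.62585037e-01 -1.43406212e+02]
 [ 0.00000000e+00  0.00000000e+00  0.00000000e+00  1.00000000e+00]]
```

View pics/w1.png

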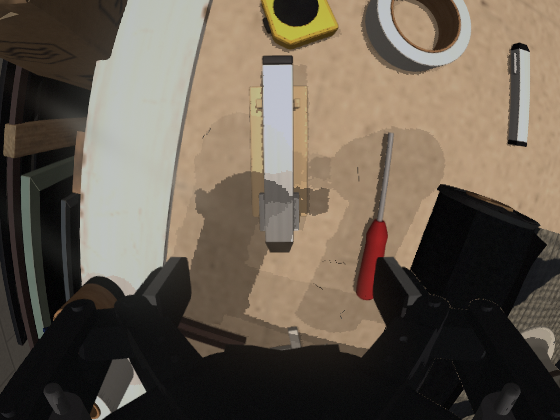

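The wrist view confirms the nose at the bottom (279,250), the buttons standing out at (262,208) and (297,208), and the tail at (278,60). I'll refine the pose from this view.

```bash
cat >> h.py <<'E'
def wcloud(d):
    z=d["range_z"].astype(float);v,u=np.mgrid[:420,:560];K=d["intrinsics"]
    a=(u-K[0,2])/K[0,0];b=(v-K[1,2])/K[1,1];r=np.hypot(a,b)+1e-9;k=np.tan(r)/r
    p=np.stack([a*k*z,b*k*z,z],-1);E=d["tool_from_camera"];w=p@E[:3,:3].T+E[:3,3]
    w=R.from_quat(d["q"]).apply(w.reshape(-1,3)).reshape(w.shape)+d["pos"];w[z<=0]=np.nan;return w
E
python3 - <<'E'
from h import *
d=dict(np.load("w1.npz"));w=wcloud(d)
k=(w[...,2]>59)&(w[...,2]<67);k[:, :250]=0;k[:,310:]=0;k[260:]=0;k[:45]=0
P=w[k];u=np.linalg.svd(P[:,:2]-P[:,:2].mean(0),full_matrices=False)[2][0];u*=np.sign(u[1]);o=np.array([497,-266.]);n=np.array([-u[1],u[0]])
t=(P[:,:2]-o)@u;q=(P[:,:2]-o)@n
print(len(P),np.median(P[:,2]),"axis",np.degrees(np.arctan2(u[1],u[0])),"t",t.min(),t.max())
for a in range(-90,90,20):
    j=(t>a)&(t<a+20);print(a,q[j].min().round(1),q[j].max().round(1),np.median(P[j,2]).round(1))
# buttons: z around 50, just outside the tube
D=w[...,:2]-o;T=D@u;Q=D@n;j=(w[...,2]>47)&(w[...,2]<57)&(abs(Q)<22)&(abs(Q)>14.5)&(T>10)&(T<88)
print("btn",T[j].min(),T[j].max(),np.percentile(T[j],[10,90]))
E
```

```text
5785 63.709469068385886 axis 102.91505433949587 t -92.23190774505981 88.2673920632347
-90 -15.0 10.8 63.7
-70 -15.0 11.5 63.8
-50 -14.4 11.4 63.7
-30 -14.6 11.4 63.8
-10 -14.9 10.4 63.7
10 -14.4 10.5 63.7
30 -14.6 10.5 63.8
50 -14.4 10.6 63.8
70 -14.5 10.7 63.0
btn 32.02103852558811 67.65785984679331 [34.77539458 64.08570021]
```

```bash
python3 -c "
from h import *;go(491.1,-233.9,110,282.9)"
```

```text
pos [ 488.5 -235.1  201.7] yaw -77.41 F [-0.3 -0.2 -1.1] w 84.8 t 2.275
shift [-0.006 -0.028  0.917] turn [-0.    -0.    -0.005]
```

>>> {"method": "jog_arm", "body": {"plan": [[85, [0, -0.025, 0.45], [0, 0, 0]], [85, [0, -0.025, 0.9], [0, 0, 0]], [85, [0, -0.025, 0.9], [0, 0, 0]], [85, [0, -0.025, 0.9], [0, 0, 0]]]}}

```text
clock: 2.78
position: [492.4, -234.5, 113.4]
ee_rot: [0.781, -0.625, 0.002, -0.0]
contact_force: [-0.3, -0.1, 0.8]
gripper_width: 84.9
grasp_force: 0.0
```

```bash
python3 -c "
from h import *;go(491.1,-233.9,30,282.9)"
```

```text
pos [ 492.4 -234.5  113.4] yaw -77.33 F [-0.3 -0.1  0.8] w 84.9 t 2.775
shift [-0.011  0.014  0.834] turn [-0.003 -0.002 -0.004]
```

>>> {"method": "jog_arm", "body": {"plan": [[85, [-0.005, 0.01, 0.4], [0, 0, 0]], [85, [-0.005, 0.01, 0.83], [0, 0, 0]], [85, [-0.005, 0.01, 0.83], [0, 0, 0]], [85, [-0.005, 0.01, 0.83], [0, 0, 0]]]}}

```text
clock: 3.28
position: [492.4, -233.7, 30.9]
ee_rot: [0.781, -0.624, 0.002, -0.001]
contact_force: [0.5, 0.3, 1.2]
gripper_width: 84.9
grasp_force: 0.0
```

>>> {"method": "jog_arm", "body": {"plan": [[60, [0, 0, 0], [0, 0, 0]], [45, [0, 0, 0], [0, 0, 0]], [42, [0, 0, 0], [0, 0, 0]], [42, [0, 0, 0], [0, 0, 0]]]}}

```text
clock: 3.78
position: [490.4, -233.0, 28.5]
ee_rot: [0.781, -0.624, 0.0, -0.0]
contact_force: [0.2, -0.3, 0.0]
gripper_width: 42.1
grasp_force: 0.0
```

```bash
python3 - <<'E'
from h import *
from bench import *
go(491.1,-233.9,30,282.9)
s=read_state();d=get_image("wrist");d["pos"]=s["position"];d["q"]=s["ee_rot"];np.savez("w2.npz",**d)
cv2.imwrite("pics/w2.png",d["img"][:,:,::-1])
E
```

```text
pos [ 490.4 -233.    28.5] yaw -77.29 F [ 0.2 -0.3  0. ] w 42.1 t 3.775
shift [ 0.01  -0.005 -0.015] turn [-0.    -0.    -0.003]
```

View pics/w2.png

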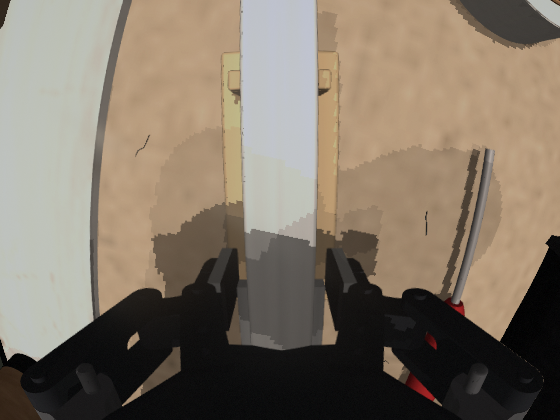

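The fingers straddle the tube at (237..328, 250..340), and the buttons' rear ends show at about v=280. I'll check this in the tool frame.

```bash
python3 - <<'E'
from h import *
d=dict(np.load("w2.npz"));w=wcloud(d)
t=R.from_quat(d["q"]).inv().apply((w-d["pos"]).reshape(-1,3)).reshape(w.shape)
for v in range(240,345,8):
    print(v,[(u,t[v,u].round(0).tolist(),w[v,u,2].round(0)) for u in (234,239,280,320,324)])
E
```

```text
240 [(234, [4.0, -26.0, 22.0], np.float64(7.0)), (239, [4.0, -24.0, 21.0], np.float64(7.0)), (280, [26.0, -1.0, -35.0], np.float64(63.0)), (320, [3.0, 21.0, 22.0], np.float64(6.0)), (324, [4.0, 23.0, 21.0], np.float64(8.0))]
248 [(234, [11.0, -22.0, -8.0], np.float64(36.0)), (239, [-1.0, -24.0, 22.0], np.float64(7.0)), (280, [23.0, -1.0, -35.0], np.float64(64.0)), (320, [-1.0, 21.0, 21.0], np.float64(7.0)), (324, [-1.0, 23.0, 22.0], np.float64(7.0))]
256 [(234, [10.0, -21.0, -13.0], np.float64(42.0)), (239, [-6.0, -24.0, 23.0], np.float64(6.0)), (280, [20.0, -1.0, -36.0], np.float64(64.0)), (320, [-6.0, 21.0, 21.0], np.float64(8.0)), (324, [-6.0, 23.0, 22.0], np.float64(7.0))]
264 [(234, [6.0, -21.0, -14.0], np.float64(43.0)), (239, [-10.0, -24.0, 20.0], np.float64(8.0)), (280, [17.0, -1.0, -35.0], np.float64(64.0)), (320, [-11.0, 21.0, 21.0], np.float64(7.0)), (324, [-11.0, 24.0, 22.0], np.float64(7.0))]
272 [(234, [3.0, -21.0, -16.0], np.float64(44.0)), (239, [-16.0, -25.0, 22.0], np.float64(7.0)), (280, [13.0, -1.0, -34.0], np.float64(62.0)), (320, [-16.0, 22.0, 22.0], np.float64(
[... 1477 characters left out ...]
 [-62.0, -31.0, 29.0], np.float64(-1.0)), (239, [-61.0, -28.0, 28.0], np.float64(1.0)), (280, [-13.0, -1.0, -34.0], np.float64(63.0)), (320, [-21.0, 17.0, -25.0], np.float64(54.0)), (324, [-62.0, 27.0, 29.0], np.float64(-0.0))]
336 [(234, [-67.0, -32.0, 27.0], np.float64(2.0)), (239, [-68.0, -28.0, 28.0], np.float64(0.0)), (280, [-16.0, -1.0, -36.0], np.float64(65.0)), (320, [-25.0, 17.0, -26.0], np.float64(54.0)), (324, [-68.0, 28.0, 28.0], np.float64(0.0))]
344 [(234, [-74.0, -32.0, 27.0], np.float64(1.0)), (239, [-75.0, -29.0, 28.0], np.float64(0.0)), (280, [-21.0, -1.0, -35.0], np.float64(64.0)), (320, [-29.0, 17.0, -27.0], np.float64(55.0)), (324, [-75.0, 28.0, 29.0], np.float64(-0.0))]
```

The button's rear end lies at tool x of about +1 to +2, and the tube is 1 mm off in y. I'll nudge and close.

>>> {"method": "jog_arm", "body": {"plan": [[42, [0.01, -0.01, -0.01], [0, 0, 0]], [34, [0.01, -0.01, -0.01], [0, 0, 0]], [22, [0.01, -0.01, -0.01], [0, 0, 0]], [20, [0.01, -0.01, -0.01], [0, 0, 0]], [20, [0.01, -0.01, -0.01], [0, 0, 0]], [20, [0.01, -0.01, -0.01], [0, 0, 0]]]}}

```text
clock: 4.58
position: [491.9, -233.9, 29.7]
ee_rot: [0.781, -0.624, 0.0, -0.0]
contact_force: [-0.9, 0.1, 6.4]
gripper_width: 25.0
grasp_force: 59.5
```

>>> {"method": "jog_arm", "body": {"plan": [[20, [0, 0, -0.2], [0, 0, 0]], [20, [0, 0, -0.5], [0, 0, 0]], [20, [0, 0, -0.85], [0, 0, 0]], [20, [0, 0, -0.85], [0, 0, 0]]]}}

```text
clock: 5.08
position: [492.7, -233.9, 116.1]
ee_rot: [0.781, -0.625, 0.002, -0.001]
contact_force: [-0.1, 0.9, -2.9]
gripper_width: 25.4
grasp_force: 59.4
```

>>> {"method": "jog_arm", "body": {"plan": [[20, [-0.3, 0, 0], [0, 0, 0.08]], [20, [-0.65, 0, 0], [0, 0, 0.17]], [20, [-1, 0, 0], [0, 0, 0.26]], [20, [-1, 0, 0], [0, 0, 0.26]]]}}

```text
clock: 5.58
position: [467.5, -134.6, 112.6]
ee_rot: [-0.69, 0.724, 0.002, -0.001]
contact_force: [-0.3, 0.7, -1.4]
gripper_width: 25.1
grasp_force: 59.2
```

```bash
python3 -c "
from h import *;go(481.3,23.6,115,267.2)"
```

```text
pos [ 467.5 -134.6  112.6] yaw -92.78 F [-0.3  0.7 -1.4] w 25.1 t 5.575
shift [-1.586 -0.061 -0.023] turn [0.004 0.001 0.   ]
```

>>> {"method": "jog_arm", "body": {"plan": [[20, [-0.4, -0.03, 0], [0, 0, 0]], [20, [-0.8, -0.06, 0], [0, 0, 0]], [20, [-0.8, -0.06, 0], [0, 0, 0]]]}}

```text
clock: 5.95
position: [479.5, -55.3, 113.2]
ee_rot: [-0.69, 0.724, 0.001, -0.001]
contact_force: [0.3, -0.4, -1.4]
gripper_width: 25.1
grasp_force: 59.2
```

>>> {"method": "jog_arm", "body": {"plan": [[20, [-0.35, 0, 0], [0, 0, 0]], [20, [-0.65, 0, 0], [0, 0, 0]], [20, [-0.65, 0, 0], [0, 0, 0]], [20, [-0.65, 0, 0], [0, 0, 0]]]}}

```text
clock: 6.45
position: [482.2, 7.3, 113.6]
ee_rot: [-0.689, 0.725, 0.0, -0.001]
contact_force: [-0.6, -0.4, -1.5]
gripper_width: 25.6
grasp_force: 59.2
```

```bash
python3 - <<'E'
from h import *
from bench import *
go(481.3,23.6,70,267.2)
ims=[]
for n,b in(("scene",(100,210,230,310)),("side",(110,210,280,350))):
    d=get_image(n);np.savez(n+"1.npz",**d);ims.append(cv2.resize(d["img"][b[1]:b[3],b[0]:b[2],::-1],(400,350),interpolation=cv2.INTER_CUBIC))
s=read_state();d=get_image("wrist");d["pos"]=s["position"];d["q"]=s["ee_rot"];np.savez("w3.npz",**d)
cv2.imwrite("pics/p3.png",np.hstack(ims))
E
```

```text
pos [482.2   7.3 113.6] yaw -92.94 F [-0.6 -0.4 -1.5] w 25.6 t 6.45
shift [-0.162  0.017  0.436] turn [ 0.002 -0.001 -0.002]
```

View pics/p3.png

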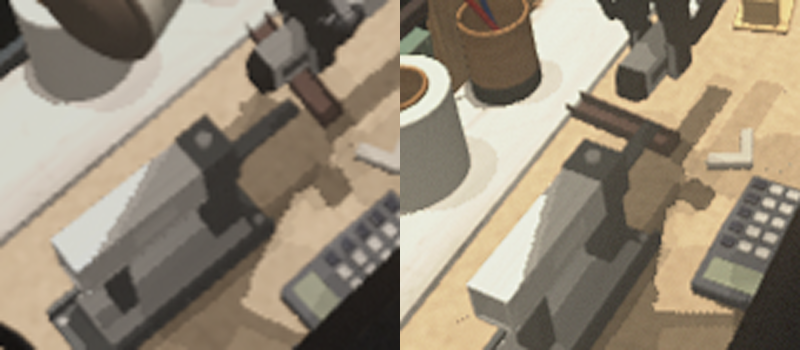

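The arm hangs clear with its nose just before the mouth. I'll compare its axis with the socket axis in the same cameras.

```bash
python3 - <<'E'
from h import *
def fit(P,name):
    o=P.mean(0);u=np.linalg.svd(P-o,full_matrices=False)[2][0];u*=np.sign(u[1]);h=u[:2]/np.hypot(*u[:2]);n=np.array([-h[1],h[0]]);q=(P-o)[:,:2]@n;t=(P-o)[:,:2]@h
    a,b=np.percentile(q,[2,98]);c=o[:2]+n*(a+b)/2
    print(name,len(P),"yaw",np.degrees(np.arctan2(u[1],u[0])).round(2),"pitch",np.degrees(np.arcsin(u[2])).round(2),"z",o[2].round(1),"w",(b-a).round(1),"line x at y=0:",(c[0]-h[0]/h[1]*c[1]).round(1),"at 100:",(c[0]+h[0]/h[1]*(100-c[1])).round(1),"tmax y",(o[:2]+h*t.max())[1].round(1),"tmin y",(o[:2]+h*t.min())[1].round(1))
for n in("scene","side","w"):
    d=dict(np.load("w3.npz" if n=="w" else n+"1.npz"));w=wcloud(d) if n=="w" else cloud(d)
    m=(abs(w[...,0]-480)<30)
    k=m&(w[...,2]>141)&(w[...,2]<152)&(w[...,1]<85)&(w[...,1]>-120)
    if n!="w": k=m&(w[...,2]>130)&(w[...,2]<152)&(w[...,1]<85)&(w[...,1]>25)
    if k.sum()>5: fit(w[k],n+" ext")
    k=m&(w[...,2]>101)&(w[...,2]<116)&(w[...,1]>95)&(w[...,1]<260)
    if k.sum()>5: fit(w[k],n+" socket")
    k=m&(w[...,2]>68)&(w[...,2]<80)&(w[...,1]>20)&(w[...,1]<95)
    if k.sum()>5: fit(w[k],n+" tongue")
E
```

```text
scene ext 197 yaw 81.21 pitch -7.14 z 142.3 w 27.2 line x at y=0: 476.0 at 100: 491.5 tmax y 64.8 tmin y 24.6
scene socket 852 yaw 87.18 pitch -0.47 z 106.5 w 37.0 line x at y=0: 480.3 at 100: 485.2 tmax y 246.7 tmin y 99.0
scene tongue 137 yaw 87.71 pitch -0.46 z 72.8 w 16.2 line x at y=0: 481.1 at 100: 485.1 tmax y 92.1 tmin y 30.2
side ext 315 yaw 80.09 pitch -8.54 z 143.3 w 26.0 line x at y=0: 476.2 at 100: 493.7 tmax y 64.6 tmin y 24.4
side socket 1504 yaw 87.07 pitch -0.8 z 108.3 w 35.6 line x at y=0: 480.3 at 100: 485.5 tmax y 247.2 tmin y 97.6
side tongue 148 yaw 91.66 pitch -0.16 z 74.8 w 15.7 line x at y=0: 485.3 at 100: 482.4 tmax y 83.0 tmin y 27.8
w ext 25975 yaw 87.08 pitch 0.01 z 147.9 w 25.5 line x at y=0: 482.3 at 100: 487.4 tmax y 33.1 tmin y -104.0
```

Alignment is good: both lines have yaw 87.1°, with the same x within about 1 mm. I'll lower to bore height.

>>> {"method": "jog_arm", "body": {"plan": [[20, [0, 0, 0.2], [0, 0, 0]], [20, [0, 0, 0.35], [0, 0, 0]], [20, [0, 0, 0.44], [0, 0, 0]], [20, [0, 0, 0.44], [0, 0, 0]], [20, [0, 0, 0.44], [0, 0, 0]]]}}

```text
clock: 7.22
position: [483.3, 8.3, 70.8]
ee_rot: [-0.689, 0.725, -0.0, 0.0]
contact_force: [-0.2, -0.7, -1.1]
gripper_width: 25.4
grasp_force: 59.2
```

```bash
python3 - <<'E'
from h import *
from bench import *
go(482.2,24,69.6,267.1)
for n in("scene","side"):
    d=get_image(n);w=cloud(d)
    for nm,k in(("ext",(w[...,2]>97)&(w[...,2]<108)&(w[...,1]>25)&(w[...,1]<50)),("collar",(w[...,2]>101)&(w[...,2]<116)&(w[...,1]>100)&(w[...,1]<128))):
        P=w[k&(abs(w[...,0]-480)<30)]
        print(n,nm,len(P),np.percentile(P[:,0],[2,98]).round(1),"mid",np.percentile(P[:,0],[2,98]).mean().round(1),np.median(P[:,1]).round(1),"z",np.median(P[:,2]).round(1))
E
```

```text
pos [483.3   8.3  70.8] yaw -92.89 F [-0.2 -0.7 -1.1] w 25.4 t 7.225
shift [-0.157  0.019  0.012] turn [-0.001  0.     0.   ]
scene ext 97 [469.8 495.8] mid 482.8 37.5 z 102.5
scene collar 170 [466.5 504.7] mid 485.6 113.8 z 108.0
side ext 129 [471.3 496.9] mid 484.1 37.3 z 105.0
side collar 255 [467.4 505.5] mid 486.4 115.3 z 110.2
```

>>> {"method": "jog_arm", "body": {"plan": [[20, [0, 0.01, 0.01], [0, 0, 0]], [20, [-0.1, 0.01, 0.01], [0, 0, 0]], [20, [-0.2, 0.01, 0.01], [0, 0, 0]], [20, [-0.3, 0.01, 0.01], [0, 0, 0]], [20, [-0.3, 0.01, 0.01], [0, 0, 0]]]}}

```text
clock: 7.95
position: [483.5, 39.3, 69.4]
ee_rot: [-0.69, 0.724, -0.0, 0.0]
contact_force: [-0.2, -0.1, -1.1]
gripper_width: 25.5
grasp_force: 59.2
```

>>> {"method": "jog_arm", "body": {"plan": [[20, [-0.02, 0, 0], [0, 0, 0]], [20, [-0.04, 0, 0], [0, 0, 0]], [20, [-0.06, 0, 0], [0, 0, 0]], [20, [-0.08, 0, 0], [0, 0, 0]], [20, [-0.1, 0, 0], [0, 0, 0]], [20, [-0.1, 0, 0], [0, 0, 0]]]}}

```text
clock: 8.7
position: [483.8, 48.4, 69.3]
ee_rot: [-0.689, 0.725, -0.0, 0.0]
contact_force: [0.4, 0.8, -1.7]
gripper_width: 25.3
grasp_force: 59.2
```

>>> {"method": "jog_arm", "body": {"plan": [[20, [-0.01, 0, 0], [0, 0, 0]], [20, [-0.02, 0, 0], [0, 0, 0]], [20, [-0.03, 0, 0], [0, 0, 0]], [20, [-0.04, 0, 0], [0, 0, 0]], [20, [-0.05, 0, 0], [0, 0, 0]], [20, [-0.06, 0, 0], [0, 0, 0]]]}}

```text
clock: 9.45
position: [484.1, 54.4, 69.3]
ee_rot: [-0.689, 0.725, 0.0, 0.0]
contact_force: [0.8, -0.4, -1.3]
gripper_width: 25.5
grasp_force: 59.2
```

>>> {"method": "jog_arm", "body": {"plan": [[20, [-0.01, 0, 0], [0, 0, 0]], [20, [-0.02, 0, 0], [0, 0, 0]], [20, [-0.03, 0, 0], [0, 0, 0]], [20, [-0.04, 0, 0], [0, 0, 0]], [20, [-0.05, 0, 0], [0, 0, 0]], [20, [-0.06, 0, 0], [0, 0, 0]]]}}

```text
clock: 10.2
position: [484.4, 60.3, 69.3]
ee_rot: [-0.689, 0.725, 0.0, -0.0]
contact_force: [0.1, 0.5, -1.4]
gripper_width: 25.6
grasp_force: 59.2
```

>>> {"method": "jog_arm", "body": {"plan": [[20, [-0.01, 0, 0], [0, 0, 0]], [20, [-0.02, 0, 0], [0, 0, 0]], [20, [-0.03, 0, 0], [0, 0, 0]], [20, [-0.04, 0, 0], [0, 0, 0]], [20, [-0.05, 0, 0], [0, 0, 0]], [20, [-0.06, 0, 0], [0, 0, 0]]]}}

```text
clock: 10.95
position: [484.7, 66.3, 69.3]
ee_rot: [-0.689, 0.725, 0.0, -0.0]
contact_force: [0.0, 0.8, -1.0]
gripper_width: 25.2
grasp_force: 59.2
```

>>> {"method": "jog_arm", "body": {"plan": [[20, [-0.01, 0, 0], [0, 0, 0]], [20, [-0.02, 0, 0], [0, 0, 0]], [20, [-0.03, 0, 0], [0, 0, 0]], [20, [-0.04, 0, 0], [0, 0, 0]], [20, [-0.05, 0, 0], [0, 0, 0]], [20, [-0.06, 0, 0], [0, 0, 0]]]}}

```text
clock: 11.7
position: [485.0, 72.3, 69.3]
ee_rot: [-0.689, 0.725, 0.0, 0.0]
contact_force: [-0.5, 1.0, -1.6]
gripper_width: 25.4
grasp_force: 59.2
```

>>> {"method": "jog_arm", "body": {"plan": [[20, [-0.01, 0, 0], [0, 0, 0]], [20, [-0.02, 0, 0], [0, 0, 0]], [20, [-0.03, 0, 0], [0, 0, 0]], [20, [-0.04, 0, 0], [0, 0, 0]], [20, [-0.05, 0, 0], [0, 0, 0]], [20, [-0.06, 0, 0], [0, 0, 0]], [20, [-0.07, 0, 0], [0, 0, 0]], [20, [-0.07, 0, 0], [0, 0, 0]]]}}

```text
clock: 12.7
position: [485.4, 79.3, 69.3]
ee_rot: [-0.689, 0.725, -0.0, 0.0]
contact_force: [0.2, -0.5, -1.4]
gripper_width: 25.1
grasp_force: 59.2
```

```bash
python3 - <<'E'
from h import *
from bench import *
go(485,80,69.6,267.1)
ims=[]
for n,b in(("scene",(100,210,230,310)),("side",(110,210,280,350))):
    d=get_image(n);ims.append(cv2.resize(d["img"][b[1]:b[3],b[0]:b[2],::-1],(400,350),interpolation=cv2.INTER_CUBIC))
cv2.imwrite("pics/p4.png",np.hstack(ims))
E
```

```text
pos [485.4  79.3  69.3] yaw -92.88 F [ 0.2 -0.5 -1.4] w 25.1 t 12.7
shift [-0.007  0.004 -0.003] turn [-0. -0.  0.]
```

View pics/p4.png

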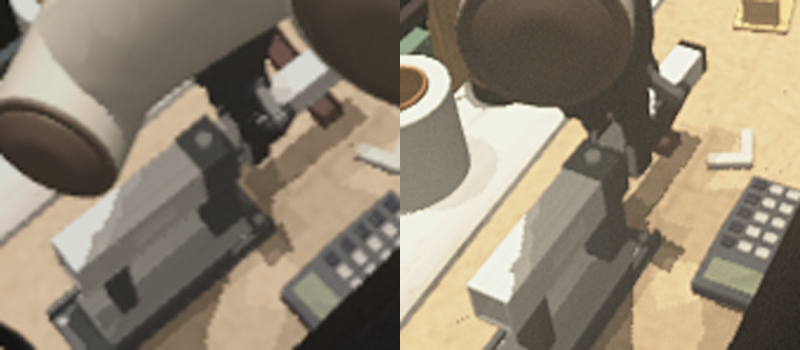

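The nose is inside the mouth at (610,165) and the pads sit just before the collar, with the buttons about 16 mm in. I'll let go and slide back to the tail.

>>> {"method": "jog_arm", "body": {"plan": [[30, [0, 0, 0], [0, 0, 0]], [40, [0, 0, 0], [0, 0, 0]], [50, [0, 0, 0], [0, 0, 0]], [50, [0, 0, 0], [0, 0, 0]], [50, [0.3, 0, 0], [0, 0, 0]], [50, [0.65, 0, 0], [0, 0, 0]], [50, [1.0, 0, 0], [0, 0, 0]], [50, [1.0, 0, 0], [0, 0, 0]], [50, [1.0, 0, 0], [0, 0, 0]]]}}

```text
clock: 13.92
position: [480.6, -20.5, 69.4]
ee_rot: [-0.689, 0.725, -0.0, 0.0]
contact_force: [-0.9, -0.2, -0.1]
gripper_width: 50.2
grasp_force: 0.0
```

```bash
python3 - <<'E'
from h import *
from bench import *
go(480.4,-20,69.6,267.1)
s=read_state();d=get_image("wrist");d["pos"]=s["position"];d["q"]=s["ee_rot"];np.savez("w4.npz",**d)
w=wcloud(d);t=R.from_quat(d["q"]).inv().apply((w-d["pos"]).reshape(-1,3)).reshape(w.shape)
k=(t[...,2]<-28)&(t[...,2]>-42)&(abs(t[...,1])<25)&(abs(t[...,0])<60);P=t[k]
for a in range(-30,50,10):
    j=(P[:,0]>a)&(P[:,0]<=a+10)
    if j.sum()>3:print(a,j.sum(),np.percentile(P[j,1],[1,99]).round(1),np.median(P[j,2]).round(1))
print(P[:,0].max())
a=get_image("side");ims=[cv2.resize(d["img"],(400,300)),cv2.resize(a["img"][190:350,110:300],(400,300),interpolation=cv2.INTER_CUBIC)]
cv2.imwrite("pics/p5.png",np.hstack(ims)[:,:,::-1])
E
```

```text
pos [480.6 -20.5  69.4] yaw -92.9 F [-0.9 -0.2 -0.1] w 50.2 t 13.925
shift [-0.004  0.002 -0.002] turn [-0.  0. -0.]
-30 758 [-12.7  12.2] -30.6
-20 1175 [-12.9  24.7] -30.3
-10 1447 [-19.4  24.9] -30.0
0 1578 [-13.   24.9] -29.6
10 1514 [-12.8  24.8] -29.2
20 798 [-12.9  12.2] -29.0
25.24361376272709
```

View pics/p5.png

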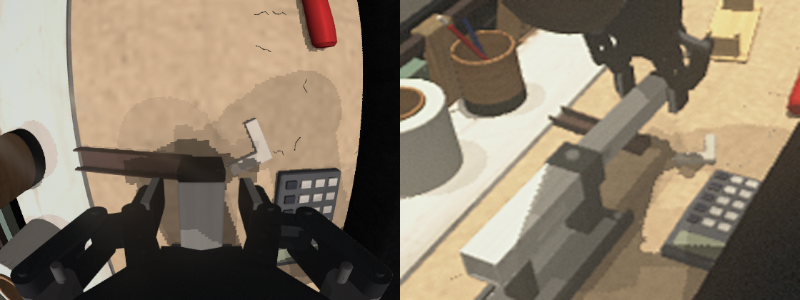

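The arm is held in the mouth and its tail droops about 2°. I'll grip the tail, level it, then push.

>>> {"method": "jog_arm", "body": {"plan": [[35, [0, 0, 0.03], [0, 0, 0]], [22, [0, 0, 0.03], [0, 0, 0]], [20, [0, 0, 0.03], [0, 0, 0]], [20, [0, 0, 0.03], [0, 0, 0]], [20, [0, 0, 0.03], [0, 0, 0]]]}}

```text
clock: 14.65
position: [480.3, -20.4, 66.2]
ee_rot: [-0.689, 0.725, 0.0, 0.0]
contact_force: [0.5, 2.2, -1.5]
gripper_width: 25.2
grasp_force: 60.5
```

>>> {"method": "jog_arm", "body": {"plan": [[20, [0.003, 0, -0.015], [0, 0.015, 0]], [20, [0.007, 0, -0.035], [0, 0.033, 0]], [20, [0.007, 0, -0.035], [0, 0.033, 0]]]}}

```text
clock: 15.02
position: [480.0, -21.5, 70.0]
ee_rot: [-0.689, 0.724, -0.012, -0.013]
contact_force: [-0.3, -0.4, -0.1]
gripper_width: 25.2
grasp_force: 60.6
```

```bash
python3 - <<'E'
from h import *
from bench import *
go(480.4,-20,69.6,267.1);print(read_state()["wrist_torque"].round(2))
s=read_state();d=get_image("wrist");d["pos"]=s["position"];d["q"]=s["ee_rot"]
w=wcloud(d);t=R.from_quat(d["q"]).inv().apply((w-d["pos"]).reshape(-1,3)).reshape(w.shape)
k=(w[...,2]<112)&(w[...,2]>94)&(abs(t[...,1])<11)&(abs(t[...,0])<60);P=w[k]
print(np.polyfit(P[:,1],P[:,2],1),np.polyval(np.polyfit(P[:,1],P[:,2],1),[-20,99]), t[k][:,0].max())
E
```

```text
pos [480.  -21.5  70. ] yaw -92.85 F [-0.3 -0.4 -0.1] w 25.2 t 15.025
shift [-0.015 -0.003  0.003] turn [ 0.    -0.034  0.001]
[-0.    0.    0.05]
[2.90210834e-02 1.03402210e+02] [102.82178866 106.27529759] 25.972557161795457
```

```bash
python3 - <<'E'
from h import *
from bench import *
s=read_state();d=get_image("wrist");d["pos"]=s["position"];d["q"]=s["ee_rot"]
for D in(d,dict(np.load("w4.npz"))):
    w=wcloud(D);t=R.from_quat(D["q"]).inv().apply((w-D["pos"]).reshape(-1,3)).reshape(w.shape)
    for a in range(-40,30,10):
        k=(w[...,2]<115)&(w[...,2]>90)&(abs(t[...,1])<9)&(t[...,0]>a)&(t[...,0]<a+10)
        print(a,k.sum(),np.median(w[k][:,2]).round(2) if k.any() else "",end=" | ")
    print()
E
```

```text
-40 0  | -30 377 103.02 | -20 835 102.93 | -10 939 102.9 | 0 1041 102.94 | 10 1134 102.8 | 20 1142 102.3 | 
-40 0  | -30 557 100.02 | -20 818 99.73 | -10 907 99.35 | 0 996 98.93 | 10 1097 98.54 | 20 872 97.93 |
```

The tube is level now. I'll push on with a 2° compensation in z.

>>> {"method": "jog_arm", "body": {"plan": [[20, [-0.01, 0, 0], [0, 0, 0]], [20, [-0.02, 0, -0.001], [0, 0, 0]], [20, [-0.04, 0, -0.002], [0, 0, 0]], [20, [-0.06, 0, -0.002], [0, 0, 0]], [20, [-0.08, 0, -0.003], [0, 0, 0]], [20, [-0.1, 0, -0.004], [0, 0, 0]]]}}

```text
clock: 15.88
position: [480.7, -11.2, 69.8]
ee_rot: [-0.689, 0.725, -0.012, -0.013]
contact_force: [-0.3, -2.9, -1.3]
gripper_width: 24.9
grasp_force: 60.5
```

>>> {"method": "jog_arm", "body": {"plan": [[20, [-0.02, 0, -0.001], [0, 0, 0]], [20, [-0.04, 0, -0.002], [0, 0, 0]], [20, [-0.06, 0, -0.002], [0, 0, 0]], [20, [-0.08, 0, -0.003], [0, 0, 0]], [20, [-0.1, 0, -0.004], [0, 0, 0]]]}}

```text
clock: 16.5
position: [481.3, -1.2, 69.9]
ee_rot: [-0.689, 0.725, -0.012, -0.013]
contact_force: [-0.6, -2.8, -1.7]
gripper_width: 25.0
grasp_force: 60.5
```

```bash
python3 - <<'E'
from h import *
from bench import *
go(481,0,70,267.1);print(read_state()["wrist_torque"].round(2))
for n in("scene","side"):
    w=cloud(get_image(n));m=(abs(w[...,0]-487)<30)&(w[...,2]>101)&(w[...,2]<116)&(w[...,1]>80)&(w[...,1]<260);print(n,"far end y",np.percentile(w[m][:,1],[1,99]).round(1))
    w=cloud(dict(np.load(n+"1.npz")));m=(abs(w[...,0]-487)<30)&(w[...,2]>101)&(w[...,2]<116)&(w[...,1]>80)&(w[...,1]<260);print(n,"before",np.percentile(w[m][:,1],[1,99]).round(1))
E
```

```text
pos [481.3  -1.2  69.9] yaw -92.89 F [-0.6 -2.8 -1.7] w 25.0 t 16.5
shift [-0.012  0.003 -0.001] turn [ 0.    -0.033  0.   ]
[-0.72  0.03  0.05]
scene far end y [ 84.5 245.2]
scene before [100.3 245.7]
side far end y [ 82.9 245.7]
side before [101.2 245.8]
```

Sliding takes about 3 N and the holder has not moved. I'll continue.

>>> {"method": "jog_arm", "body": {"plan": [[20, [-0.02, 0, -0.001], [0, 0, 0]], [20, [-0.04, 0, -0.002], [0, 0, 0]], [20, [-0.06, 0, -0.002], [0, 0, 0]], [20, [-0.08, 0, -0.003], [0, 0, 0]], [20, [-0.1, 0, -0.004], [0, 0, 0]]]}}

```text
clock: 17.23
position: [481.8, 8.8, 70.0]
ee_rot: [-0.689, 0.725, -0.012, -0.013]
contact_force: [-0.3, -2.1, -1.6]
gripper_width: 25.6
grasp_force: 60.5
```

>>> {"method": "jog_arm", "body": {"plan": [[20, [-0.02, 0, -0.001], [0, 0, 0]], [20, [-0.04, 0, -0.002], [0, 0, 0]], [20, [-0.06, 0, -0.002], [0, 0, 0]], [20, [-0.08, 0, -0.003], [0, 0, 0]], [20, [-0.1, 0, -0.004], [0, 0, 0]]]}}

```text
clock: 17.85
position: [482.3, 18.8, 70.0]
ee_rot: [-0.689, 0.725, -0.012, -0.013]
contact_force: [0.2, -2.5, -1.6]
gripper_width: 25.0
grasp_force: 60.5
```

>>> {"method": "jog_arm", "body": {"plan": [[20, [-0.015, 0, 0], [0, 0, 0]], [20, [-0.03, 0, -0.001], [0, 0, 0]], [20, [-0.045, 0, -0.002], [0, 0, 0]], [20, [-0.06, 0, -0.002], [0, 0, 0]], [20, [-0.07, 0, -0.002], [0, 0, 0]]]}}

```text
clock: 18.48
position: [482.7, 25.8, 70.0]
ee_rot: [-0.689, 0.725, -0.012, -0.013]
contact_force: [-1.1, -2.3, -1.8]
gripper_width: 25.1
grasp_force: 60.5
```

Before going slowly by feel, I'll estimate the window position from the earlier pictures' depth on the near side wall.

```bash
python3 - <<'E'
from h import *
from bench import *
for nm,D in [(n+k,dict(np.load(n+k+".npz"))) for n in("scene","side") for k in "01"]+[("sidenow",get_image("side")),("scenenow",get_image("scene"))]:
    w=cloud(D);t=(w[...,1]-99);lat=w[...,0]-(485+.051*t)
    print(nm)
    g=cv2.cvtColor(D["img"],cv2.COLOR_RGB2GRAY)
    for a in range(20,135,5):
        k=(t>a)&(t<=a+5)&(w[...,2]>84)&(w[...,2]<96)&(lat<12)&(lat>-30)
        if k.any():print((a,int(k.sum()),round(float(np.median(lat[k])),1),int(np.median(g[k]))),end=" ")
    print()
E
```

```text
scene0
(20, 7, -18.1, 61) (25, 7, -18.6, 60) (30, 7, -16.3, 74) (35, 6, -16.4, 111) (40, 5, -15.0, 113) (45, 6, -15.4, 113) (50, 5, -17.2, 112) (55, 6, -15.1, 111) (60, 2, -16.1, 114) (85, 1, -14.6, 108) (90, 1, -15.8, 149) (95, 3, -15.5, 110) (100, 4, -16.0, 108) (105, 8, -16.7, 112) (110, 8, -16.5, 112) (115, 7, -16.3, 112) (120, 6, -16.1, 112) (125, 6, -17.2, 111) (130, 2, -17.3, 111) 
scene1
(20, 5, -16.4, 52) (25, 4, -18.0, 51) (30, 4, -17.7, 59) (35, 7, -15.7, 104) (40, 2, -16.1, 104) (45, 5, -17.2, 103) (50, 6, -15.3, 103) (55, 6, -16.5, 104) (60, 1, -16.1, 107) (65, 1, -13.9, 106) (70, 2, -14.3, 107) (75, 1, -14.6, 107) (85, 1, -15.3, 106) (90, 2, -16.8, 109) (95, 3, -17.4, 107) (100, 5, -16.1, 104) (105, 8, -16.1, 103) (110, 6, -15.2, 103) (115, 5, -17.3, 104) (120, 5, -16.5, 104) (125, 9, -17.3, 104) (130, 3, -16.8, 104) 
side0
(20, 8, -17.8, 79) (25, 9, -17.6, 78) (30, 12, -16.7, 96) (35, 10, -15.8, 119) (40, 8, -15.9, 116) (45, 8, -15.9, 117) (50, 9, -15.9, 114) (55, 11, -15.8, 119) (60, 2, -16.6, 126) (65, 1, -17.0, 122) (70, 3, -15.9, 154) (75, 3, -16.4, 183) (80, 3, -1
[... 915 characters left out ...]
, 7, -11.3, 101) (75, 5, -10.8, 91) (80, 3, -15.6, 123) (85, 3, -15.7, 123) (90, 1, -15.6, 124) (95, 5, -15.9, 120) (100, 11, -16.4, 118) (105, 10, -16.2, 119) (110, 12, -16.0, 119) (115, 11, -16.3, 123) (120, 12, -16.2, 123) (125, 12, -16.0, 124) (130, 13, -15.9, 125) 
scenenow
(20, 6, -17.7, 50) (25, 6, -18.5, 51) (30, 7, -18.4, 53) (35, 7, -16.6, 103) (40, 5, -16.0, 103) (45, 6, -16.3, 104) (50, 6, -16.0, 104) (55, 7, -16.3, 104) (60, 5, -13.4, 96) (65, 3, -13.8, 104) (70, 2, -12.4, 78) (80, 1, -14.3, 94) (85, 2, -16.5, 101) (95, 1, -17.8, 111) (100, 6, -16.9, 106) (105, 7, -16.3, 105) (110, 7, -16.1, 105) (115, 6, -16.0, 109) (120, 5, -16.6, 111) (125, 6, -16.9, 110) (130, 5, -17.1, 110)
```

The window spans about 60 to 98 mm behind the mouth and the nose shows in it at about 80, as expected. The pop should come after about 32 mm more. I'll go 25 mm, then by feel.

>>> {"method": "jog_arm", "body": {"plan": [[20, [-0.02, 0, -0.001], [0, 0, 0]], [20, [-0.04, 0, -0.002], [0, 0, 0]], [20, [-0.06, 0, -0.002], [0, 0, 0]], [20, [-0.08, 0, -0.003], [0, 0, 0]], [20, [-0.1, 0, -0.004], [0, 0, 0]]]}}

```text
clock: 19.2
position: [483.2, 35.8, 70.0]
ee_rot: [-0.689, 0.725, -0.012, -0.013]
contact_force: [-0.4, -2.9, -2.0]
gripper_width: 25.1
grasp_force: 60.4
```

>>> {"method": "jog_arm", "body": {"plan": [[20, [-0.02, 0, -0.001], [0, 0, 0]], [20, [-0.04, 0, -0.002], [0, 0, 0]], [20, [-0.06, 0, -0.002], [0, 0, 0]], [20, [-0.08, 0, -0.003], [0, 0, 0]], [20, [-0.1, 0, -0.004], [0, 0, 0]]]}}

```text
clock: 19.82
position: [483.7, 45.8, 70.1]
ee_rot: [-0.689, 0.725, -0.012, -0.013]
contact_force: [0.2, -2.5, -1.4]
gripper_width: 25.5
grasp_force: 60.5
```

>>> {"method": "jog_arm", "body": {"plan": [[20, [-0.01, 0, 0], [0, 0, 0]], [20, [-0.02, 0, -0.001], [0, 0, 0]], [20, [-0.03, 0, -0.001], [0, 0, 0]], [20, [-0.04, 0, -0.002], [0, 0, 0]], [20, [-0.05, 0, -0.002], [0, 0, 0]]]}}

```text
clock: 20.45
position: [483.9, 50.7, 70.1]
ee_rot: [-0.689, 0.725, -0.012, -0.013]
contact_force: [0.6, -2.7, -2.4]
gripper_width: 25.4
grasp_force: 60.5
```

```bash
cat > chk.py <<'E'
from h import *
from bench import *
go(484,60,70,267.1);print(read_state()["wrist_torque"].round(2))
for n in("side","scene"):
    D=get_image(n);w=cloud(D);t=(w[...,1]-99);lat=w[...,0]-(485+.051*t)
    print(n)
    for a in range(50,105,4):
        k=(t>a)&(t<=a+4)&(w[...,2]>83)&(w[...,2]<97)&(lat<12)&(lat>-30)
        if k.any():print((a,int(k.sum()),np.percentile(lat[k],[10,50,90]).round(1).tolist()),end=" ")
    m=(abs(w[...,0]-487)<30)&(w[...,2]>101)&(w[...,2]<116)&(w[...,1]>110)&(w[...,1]<260);print("far",np.percentile(w[m][:,1],99).round(1))
E
python3 chk.py
```

```text
pos [483.9  50.7  70.1] yaw -92.89 F [ 0.6 -2.7 -2.4] w 25.4 t 20.45
shift [-0.093  0.004 -0.002] turn [-0.    -0.033  0.   ]
[-0.61  0.08  0.02]
side
(50, 8, [-16.8, -16.5, -15.5]) (54, 9, [-16.4, -15.9, -15.6]) (58, 14, [-16.2, -14.5, -12.7]) (62, 9, [-16.0, -13.3, -12.2]) (66, 7, [-15.7, -13.9, -12.5]) (70, 9, [-15.8, -13.1, -12.2]) (74, 7, [-16.0, -13.6, -12.6]) (78, 8, [-15.3, -13.7, -12.5]) (82, 7, [-16.6, -13.3, -12.8]) (86, 9, [-14.9, -12.6, -11.0]) (90, 5, [-17.0, -14.5, -12.0]) (94, 4, [-16.3, -16.0, -14.2]) (98, 10, [-16.3, -16.1, -15.6]) (102, 8, [-16.8, -16.0, -15.3]) far 246.0
scene
(50, 7, [-18.4, -17.3, -15.4]) (54, 5, [-16.8, -16.1, -15.1]) (58, 6, [-18.3, -14.7, -12.4]) (62, 6, [-17.3, -14.3, -11.4]) (66, 3, [-16.3, -14.8, -14.1]) (70, 4, [-14.7, -13.8, -13.5]) (74, 3, [-17.6, -15.5, -12.5]) (78, 5, [-16.3, -14.9, -12.6]) (82, 4, [-15.3, -14.4, -14.0]) (86, 6, [-18.0, -15.2, -11.3]) (90, 4, [-14.9, -13.2, -11.7]) (94, 1, [-10.5, -10.5, -10.5]) (98, 3, [-17.6, -14.8, -14.3]) (102, 8, [-18.5, -16.6, -15.5]) far 245.5
```

>>> {"method": "jog_arm", "body": {"plan": [[20, [-0.007, 0, 0], [0, 0, 0]], [20, [-0.014, 0, 0], [0, 0, 0]], [20, [-0.021, 0, -0.001], [0, 0, 0]], [20, [-0.025, 0, -0.001], [0, 0, 0]]]}}

```text
clock: 21.05
position: [484.1, 53.2, 70.1]
ee_rot: [-0.689, 0.725, -0.012, -0.013]
contact_force: [-0.2, -1.8, -1.6]
gripper_width: 25.1
grasp_force: 60.5
```

>>> {"method": "jog_arm", "body": {"plan": [[20, [-0.005, 0, 0], [0, 0, 0]], [20, [-0.01, 0, 0], [0, 0, 0]], [20, [-0.015, 0, 0], [0, 0, 0]]]}}

```text
clock: 21.42
position: [484.1, 54.7, 70.1]
ee_rot: [-0.689, 0.725, -0.012, -0.013]
contact_force: [-0.5, -1.7, -1.3]
gripper_width: 25.4
grasp_force: 60.5
```

>>> {"method": "jog_arm", "body": {"plan": [[20, [-0.005, 0, 0], [0, 0, 0]], [20, [-0.01, 0, 0], [0, 0, 0]], [20, [-0.015, 0, 0], [0, 0, 0]]]}}

```text
clock: 21.8
position: [484.2, 56.2, 70.0]
ee_rot: [-0.689, 0.725, -0.012, -0.013]
contact_force: [-1.2, -1.8, -1.9]
gripper_width: 25.5
grasp_force: 60.5
```

```bash
python3 chk.py
```

```text
pos [484.2  56.2  70. ] yaw -92.89 F [-1.2 -1.8 -1.9] w 25.5 t 21.8
shift [-0.038  0.004 -0.001] turn [ 0.    -0.033  0.   ]
[-0.61  0.1  -0.03]
side
(50, 11, [-16.6, -16.3, -15.1]) (54, 10, [-16.5, -15.4, -13.5]) (58, 13, [-16.1, -14.1, -11.7]) (62, 8, [-16.6, -14.4, -12.4]) (66, 7, [-15.6, -13.5, -12.8]) (70, 8, [-15.5, -12.8, -12.4]) (74, 6, [-14.4, -13.2, -11.7]) (78, 7, [-16.6, -14.4, -13.5]) (82, 8, [-15.9, -13.9, -12.1]) (86, 9, [-14.9, -13.6, -12.5]) (90, 7, [-16.1, -13.9, -13.0]) (94, 3, [-15.6, -15.3, -15.1]) (98, 9, [-17.4, -16.6, -15.0]) (102, 10, [-17.5, -16.4, -15.4]) far 245.9
scene
(50, 4, [-16.9, -16.8, -14.3]) (54, 3, [-17.6, -16.5, -16.4]) (58, 8, [-17.7, -14.9, -12.2]) (62, 2, [-13.6, -13.2, -12.8]) (66, 4, [-19.0, -18.1, -14.9]) (70, 6, [-16.0, -13.7, -12.2]) (74, 1, [-15.6, -15.6, -15.6]) (78, 3, [-15.8, -14.6, -13.6]) (82, 5, [-15.6, -15.1, -12.5]) (86, 3, [-17.0, -15.8, -13.2]) (90, 4, [-17.0, -13.6, -12.9]) (94, 2, [-11.9, -11.9, -11.8]) (98, 5, [-17.7, -16.9, -16.0]) (102, 5, [-17.1, -16.1, -15.2]) far 246.1
```

The buttons are not popped yet (window lateral is about -13.5). I'll continue in 1 mm steps.

>>> {"method": "jog_arm", "body": {"plan": [[20, [-0.005, 0, 0], [0, 0, 0]], [20, [-0.01, 0, 0], [0, 0, 0]], [20, [-0.01, 0, 0], [0, 0, 0]]]}}

```text
clock: 22.28
position: [484.9, 57.7, 70.2]
ee_rot: [-0.689, 0.725, -0.012, -0.012]
contact_force: [-0.8, 0.6, -1.8]
gripper_width: 25.2
grasp_force: 60.4
```

```bash
python3 chk.py|cut -c1-400|grep -A1 -E "pos|side"
```

```text
pos [484.9  57.7  70.2] yaw -92.88 F [-0.8  0.6 -1.8] w 25.2 t 22.275
shift [-0.022  0.01   0.001] turn [-0.001 -0.032  0.   ]
--
side
(50, 10, [-16.6, -16.1, -15.7]) (54, 7, [-16.3, -16.0, -15.5]) (58, 11, [-16.8, -15.9, -14.7]) (62, 7, [-16.7, -16.3, -14.7]) (66, 8, [-16.5, -15.4, -14.6]) (70, 8, [-16.9, -16.2, -14.8]) (74, 9, [-16.3, -15.6, -14.4]) (78, 10, [-16.2, -15.8, -14.5]) (82, 11, [-17.3, -15.9, -15.2]) (86, 8, [-16.4, -16.2, -15.0]) (90, 12, [-16.5, -15.8, -14.4]) (94, 8, [-16.1, -15.6, -14.3]) (98, 7, [-16.7, -16.2,
```

The force dropped from about 2 N to 0 and the window face jumped out to -16, so the buttons have popped. I'll nudge 0.8 mm to sit mid-window, then test with a small pull-back.

>>> {"method": "jog_arm", "body": {"plan": [[20, [-0.004, 0, 0], [0, 0, 0]], [20, [-0.008, 0, 0], [0, 0, 0]], [20, [-0.008, 0, 0], [0, 0, 0]]]}}

```text
clock: 22.75
position: [484.4, 58.0, 70.0]
ee_rot: [-0.689, 0.725, -0.012, -0.012]
contact_force: [1.3, -0.4, -1.2]
gripper_width: 25.3
grasp_force: 60.4
```

```bash
python3 chk.py|cut -c1-600; python3 - <<'E'
from h import *
from bench import *
d=get_image("side");cv2.imwrite("pics/p6.png",cv2.resize(d["img"][230:380,120:240,::-1],(480,600),interpolation=cv2.INTER_CUBIC))
E
```

```text
pos [484.4  58.   70. ] yaw -92.88 F [ 1.3 -0.4 -1.2] w 25.3 t 22.75
shift [-0.02   0.005 -0.001] turn [-0.    -0.033  0.   ]
[-0.05  0.03 -0.  ]
side
(50, 8, [-16.2, -15.6, -14.9]) (54, 8, [-16.4, -15.8, -14.9]) (58, 7, [-16.8, -16.1, -14.9]) (62, 10, [-17.3, -16.3, -14.2]) (66, 12, [-17.2, -16.2, -15.4]) (70, 6, [-16.6, -15.9, -15.2]) (74, 11, [-16.6, -16.4, -14.8]) (78, 8, [-16.9, -16.5, -15.3]) (82, 9, [-17.1, -16.3, -14.6]) (86, 10, [-16.7, -16.2, -14.6]) (90, 9, [-16.7, -15.9, -15.2]) (94, 9, [-16.5, -15.9, -14.9]) (98, 12, [-16.9, -16.4, -15.9]) (102, 10, [-16.9, -16.3, -15.5]) far 245.7
scene
(50, 5, [-18.1, -17.3, -15.2]) (54, 6, [-18.3, -16.8, -15.2]) (58, 3, [-17.1, -15.8, -15.4]) (62, 6, [-19.5, -17.2, -13.3]) (66, 2, [-18.2, -17.8, -17.4]) (70, 7, [-18.0, -16.5, -14.5]) (74, 6, [-17.6, -15.0, -14.1]) (78, 6, [-17.9, -15.9, -14.8]) (82, 5, [-17.2, -16.3, -15.5]) (86, 4, [-17.2, -16.8, -16.5]) (90, 5, [-18.2, -16.3, -15.3]) (94, 6, [-18.8, -17.5, -15.3]) (98, 6, [-18.4, -16.5, -14.6]) (102, 5, [-16.2, -16.1, -14.6]) far 245.9
```

View pics/p6.png

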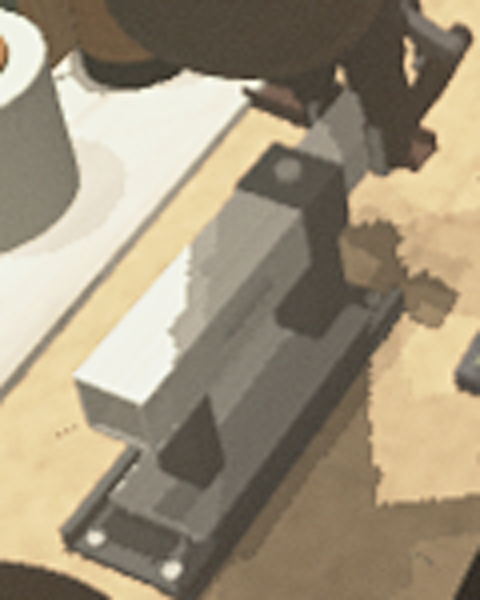

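The left button fills the window at (250,305), the holder has not moved and the sliding friction is gone (force and torque about 0). I'll let go and lift away.

>>> {"method": "jog_arm", "body": {"plan": [[30, [0, 0, 0], [0, 0, 0]], [42, [0, 0, 0], [0, 0, 0]], [60, [0, 0, 0], [0, 0, 0]], [60, [0, 0, 0], [0, 0, 0]], [60, [0, 0, -0.2], [0, 0, 0]], [60, [0, 0, -0.6], [0, 0, 0]], [60, [0, 0, -1], [0, 0, 0]], [60, [0, 0, -1], [0, 0, 0]]]}}

```text
clock: 23.9
position: [486.5, 62.3, 173.2]
ee_rot: [-0.689, 0.724, -0.013, -0.009]
contact_force: [0.0, 0.5, -0.9]
gripper_width: 59.8
grasp_force: 0.0
```

>>> {"method": "jog_arm", "body": {"plan": [[60, [0.2, 0, -0.2], [0, -0.033, 0]], [60, [0.6, 0, -0.4], [0, -0.033, 0]], [60, [1, 0, -0.6], [0, -0.033, 0]], [60, [1, 0, -0.6], [0, -0.033, 0]], [60, [1, 0, -0.6], [0, -0.033, 0]]]}}

```text
clock: 24.52
position: [478.9, -36.3, 232.2]
ee_rot: [-0.689, 0.725, 0.001, -0.001]
contact_force: [-0.4, 0.0, 0.5]
gripper_width: 60.1
grasp_force: 0.0
```

```bash
python3 chk.py|cut -c1-500; python3 - <<'E'
from h import *
from bench import *
s=read_state();d=get_image("wrist");a=get_image("scene")
cv2.imwrite("pics/p7.png",np.hstack([cv2.resize(d["img"],(400,300)),cv2.resize(a["img"][200:320,90:250],(400,300),interpolation=cv2.INTER_CUBIC)])[:,:,::-1])
E
```

```text
pos [478.9 -36.3 232.2] yaw -92.93 F [-0.4  0.   0.5] w 60.1 t 24.525
shift [-0.964 -0.005  1.622] turn [ 0.002  0.    -0.   ]
[0.02 0.03 0.06]
side
(50, 9, [-16.5, -16.2, -15.1]) (54, 8, [-16.4, -16.0, -14.9]) (58, 9, [-16.7, -15.6, -13.7]) (62, 8, [-17.0, -16.0, -14.5]) (66, 8, [-17.0, -15.7, -14.1]) (70, 9, [-17.2, -16.7, -14.8]) (74, 10, [-16.6, -16.1, -14.6]) (78, 11, [-17.0, -16.5, -14.2]) (82, 10, [-17.0, -15.8, -14.8]) (86, 11, [-17.8, -16.4, -14.2]) (90, 8, [-16.6, -16.1, -14.4]) (94, 9, [-16.6, -15.4, -14.7]) (98, 8, [-17.2, -16.5, -15.6]) (102, 10, [-17.0, -16.7, -15.5]) far 245.6
scene
(50, 7, [-16.9, -15.7, -14.9]) (54, 5, [-17.4, -16.5, -14.9]) (58, 6, [-18.2, -16.1, -15.6]) (62, 4, [-17.6, -15.5, -13.9]) (66, 7, [-18.5, -16.8, -15.6]) (70, 8, [-18.3, -15.3, -13.4]) (74, 7, [-18.6, -16.5, -14.9]) (78, 5, [-17.3, -16.2, -14.5]) (82, 7, [-17.9, -16.4, -15.7]) (86, 5, [-17.9, -17.0, -14.8]) (90, 7, [-17.9, -16.1, -14.2]) (94, 5, [-17.8, -14.7, -11.6]) (98, 4, [-16.2, -15.6, -14.8]) (102, 5, [-17.9, -16.9, -15.9]) far 245.5
```

View pics/p7.png

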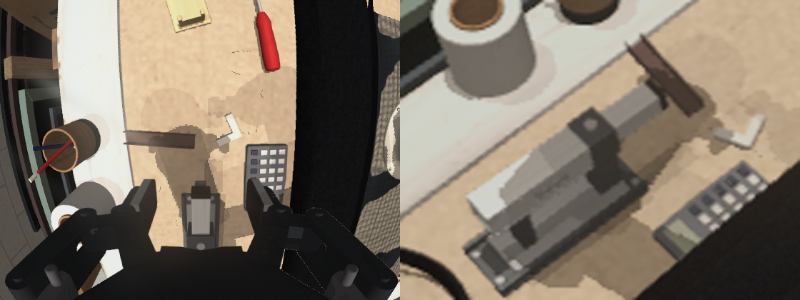

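Released, with the bystanders in place: offcut at (160,138), key at (230,130) and screwdriver at (265,40). I have time, so I'll check the right-hand button from the other side with the wrist camera.

>>> {"method": "jog_arm", "body": {"plan": [[60, [-0.4, -0.2, -0.3], [0, 0, 0]], [60, [-1, -0.5, -0.5], [0, 0, 0]], [60, [-1, -0.5, -0.5], [0, 0, 0]], [60, [-1, -0.5, -0.5], [0, 0, 0]]]}}

```text
clock: 25.22
position: [534.1, 61.8, 282.4]
ee_rot: [-0.69, 0.724, 0.001, -0.001]
contact_force: [-0.1, -0.3, -0.7]
gripper_width: 59.6
grasp_force: 0.0
```

>>> {"method": "jog_arm", "body": {"plan": [[60, [-0.5, -0.3, 0], [0, 0, 0]], [60, [-1, -0.6, 0], [0, 0, 0]], [60, [-1, -0.6, 0], [0, 0, 0]], [60, [-1, -0.6, 0], [0, 0, 0]]]}}

```text
clock: 25.72
position: [598.7, 156.9, 282.4]
ee_rot: [-0.689, 0.725, 0.0, -0.001]
contact_force: [-0.3, -0.4, 0.2]
gripper_width: 60.0
grasp_force: 0.0
```

>>> {"method": "jog_arm", "body": {"plan": [[60, [-0.5, -0.1, 0], [0, 0, 0]], [60, [-0.9, -0.1, 0], [0, 0, 0]], [60, [-0.9, -0.1, 0], [0, 0, 0]], [60, [-0.9, -0.1, 0], [0, 0, 0]]]}}

```text
clock: 26.22
position: [613.5, 245.7, 283.7]
ee_rot: [-0.689, 0.725, -0.0, -0.0]
contact_force: [1.6, 0.4, 0.6]
gripper_width: 60.1
grasp_force: 0.0
```

```bash
python3 - <<'E'
from h import *
from bench import *
s=read_state();d=get_image("wrist");d["pos"]=s["position"];d["q"]=s["ee_rot"];np.savez("w8.npz",**d);print(s["position"],s["clock"])
w=wcloud(d);t=(w[...,1]-99);lat=w[...,0]-(485+.051*t)
for a in range(20,135,4):
    k=(t>a)&(t<=a+4)&(w[...,2]>84)&(w[...,2]<96)&(lat>-5)&(lat<30)
    if k.any():print((a,int(k.sum()),np.percentile(lat[k],[10,50,90]).round(1).tolist()),end=" ")
v,u=np.where((abs(t-75)<45)&(abs(lat)<30)&(w[...,2]>60));print(u.min(),u.max(),v.min(),v.max())
c=d["img"][max(0,v.min()-20):v.max()+20,max(0,u.min()-20):u.max()+20,::-1]
cv2.imwrite("pics/p8.png",cv2.resize(c,(600,600*c.shape[0]//c.shape[1]) if c.shape[1]>c.shape[0] else (600*c.shape[1]//c.shape[0],600),interpolation=cv2.INTER_CUBIC))
E
```

```text
[613.49902393 245.72464805 283.7174222 ] 26.225
(20, 13, [20.2, 20.6, 21.1]) (24, 10, [20.1, 20.7, 21.2]) (28, 13, [18.4, 20.0, 20.9]) (32, 11, [18.3, 18.7, 19.3]) (36, 14, [18.6, 19.1, 19.4]) (40, 10, [18.5, 18.8, 19.1]) (44, 13, [18.3, 18.5, 19.3]) (48, 13, [18.5, 19.0, 19.2]) (52, 11, [18.4, 18.8, 19.1]) (56, 13, [17.4, 18.9, 20.1]) (60, 20, [17.7, 19.9, 20.6]) (64, 17, [17.7, 19.7, 20.5]) (68, 17, [18.3, 19.6, 20.2]) (72, 15, [17.3, 19.4, 20.3]) (76, 17, [17.8, 19.4, 20.9]) (80, 16, [18.1, 19.5, 20.1]) (84, 16, [18.2, 19.5, 20.2]) (88, 17, [18.0, 20.0, 20.6]) (92, 10, [18.3, 19.7, 20.7]) (96, 12, [17.4, 18.9, 19.2]) (100, 10, [18.2, 18.4, 19.1]) (104, 13, [18.0, 18.2, 18.6]) (108, 11, [18.1, 18.5, 18.6]) (112, 14, [18.3, 18.5, 18.9]) (116, 16, [18.4, 18.7, 18.9]) (120, 10, [18.5, 18.9, 19.1]) (124, 8, [18.1, 18.6, 19.0]) (128, 11, [17.8, 18.0, 18.5]) (132, 11, [17.9, 18.0, 18.4]) 374 418 69 157
```

View pics/p8.png

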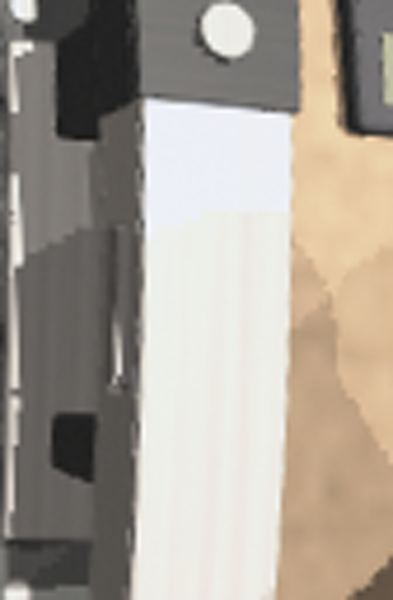

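The right button stands 1 mm proud of the wall, between 58 and 96 mm behind the mouth (at (118,230..390) in the picture). Both buttons are locked, so I'll hand in.

```bash
python3 -c "
from bench import *;print(job_done())"
```

```text
the job is handed in; nothing more can be done
None
```

The extension arm is locked in the socket with both buttons out through the side windows, the holder shows no movement, the arm is released, and the job was handed in at about 26 s.

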